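# Index the plaster rosette one hole towards the lamp

## Task

Turn the plaster rosette on its indexing stand one hole towards the desk lamp: hook a fingertip under the pull ring at the end of the stand's arm and lift the spring pin out of its hole, swing the arm's end one hole to the side on which the lamp stands, and let the pin drop fully home in that hole. Lift the ring gently from underneath without pinching it, leave the loose things on the bench where they lie, and finish with your hand off the stand.

Things in the scene. Friction and masses are not known exactly. Their poses are not given: they have to be found in the camera images.
- stand: Fixed stand: plywood board 18 mm thick, from x = -245 to +130 and y = -145 to +145 mm in its frame, with a metal index plate on it (top 30 mm above the bench). Origin on the bench under the arm's vertical pivot, z up; with swing 0 the arm points along -x, towards the robot. Five holes 13 mm wide lie 200 mm from the pivot at swing -30, -15, 0, +15, +30 degrees. The pin starts in the middle one.
- swing (a joint): Angle of the arm about the pivot, rad: 0 in the middle hole, next holes at +0.262 and -0.262, stops at +-0.6. Positive is counter-clockwise from above and takes the arm's end towards -y of the stand's frame; negative towards +y. Light friction (under 1 N at the ring): it stays where it is left. With the pin in a hole it has +-0.008 of play.
- pin (a joint): Height of the spring pin above home, m: 0 = fully home in a hole, about 0.010 = nose just clear of the plate (it rests there between holes), 0.026 = upper stop. Its spring pushes down with 3 N at home, 6.4 N at the stop. It slides vertically at the arm's end, 200 mm from the pivot; its round nose, 10 mm in diameter, finds a hole from about 3 mm off centre.
- ring: Steel pull ring fixed on the pin, 60 mm outer, 46 mm inner diameter, bar 7 mm thick; rises and swings with the pin. Origin at its centre, 107 mm above the bench and 183 mm from the pivot when home. Its top leans 40 degrees towards the pivot: x, the opening's axis, points to the pivot and dips 40 degrees; y level, across the arm; z to the ring's top. The pin's housing below it ends 73 mm above the bench.
- rosette (a point): Top of the white plaster rosette, on the pivot axis, 112 mm above the bench; the rosette is 166 mm wide and sits on a 220 mm round plywood turntable (top 62 mm above the bench) that turns with the arm.
- lamp: White desk lamp, 110 mm round foot, about 295 mm tall, fixed, to the left or right of the stand; origin under the centre of its foot. Its side (sign of its y in the stand's frame) says which way to swing. A glass of brushes, 72 mm wide, stands on the other side.
- dish: Loose white dish, 68 mm wide, 28 mm high, on the bench in front of the stand; origin under its centre. Bystander.
- spatula: Loose spatula 160 mm long lying in front of the stand; origin under its middle, x along it. Bystander.
- brush: Loose brush 180 mm long lying beside the stand; origin under its middle, x along it. Bystander.
- leaf: Loose plywood plate 90 x 60 mm with a small plaster leaf, 26 mm high, beside the stand; origin under its centre. Bystander.
- paste_jar: Loose closed jar, 56 mm wide, 60 mm high, beside the stand; origin under its centre. Bystander.
- beaker: Loose clear plastic beaker, 60 mm wide, 85 mm high, beside the stand; origin under its centre. Bystander.

How it is judged:
On the way, in this order (a step that is already met when the one before it is completed fails the run):
1. the pin is lifted clear of its hole by the fingers under the ring (value of joint pin above 0.0105 m and contact force between the fingers and ring above 1 N and value of joint swing between -0.1 and 0.1 rad), for 0.1 s.
2. the arm has swung to the next hole on the lamp's side (((y of lamp in the frame of stand above 0 m and value of joint swing between -0.3018 and -0.2218 rad) or (y of lamp in the frame of stand below 0 m and value of joint swing between 0.2218 and 0.3018 rad))), for 0.1 s.
At the end, for the whole second after the job is handed in: The arm stands at the next hole on the lamp's side of the starting hole (within 0.02 rad) with the pin home (within 2 mm) (((y of lamp in the frame of stand above 0 m and value of joint swing between -0.2818 and -0.2418 rad) or (y of lamp in the frame of stand below 0 m and value of joint swing between 0.2418 and 0.2818 rad)) and value of joint pin below 0.002 m); the robot touches nothing.
It fails at once if the ring is pinched or wrenched (over 32 N between fingers and ring) (contact force between the fingers and ring above 32 N).
It fails at once if a loose thing on the bench is lifted or pushed more than 20 mm (distance of any of dish, spatula, brush, leaf, paste_jar, beaker from where it was at the start of the episode above 0.02 m).
It also fails if it takes over 43 s, if anything falls off the work surface, if the arm or the gripper's body presses on something with over 40 N, if the wrist force passes 120 N, or if a joint passes its speed limit or range.

## Robot

A 7-joint arm with a two-finger parallel gripper is mounted at the origin on the work surface. World frame = base frame: x ahead of the robot, y to its left, z up, the work surface at z = 0. Lengths are in m, angles in rad, forces in N, time in s.
With the tool pointing down it reaches from about 0.35 to 0.9 m from the base axis. Payload 8.1 kg.
Tool frame: the origin (TCP) lies on the centre line of the jaws, within the pads' length; the fingertips stand 14 mm ahead of it and the grasp point (between the pads) lies 5 mm behind it (arm.tip_reach is the distance from the TCP to the fingertips, in m); z points along the fingers, y is the direction in which the jaws open and shut (so a half turn about z gives the same grasp; the last joint's range is limited). The gripper opens to 92 mm and grips with 3 to 60 N. Pads are 19 mm wide; open, the fingers measure 130 mm over their backs; the gripper's body (75 mm by 190 mm) begins 47 mm behind the grasp point.
Start: joints at [-1.279, 0.434, 0.025, 1.573, -0.012, 1.134, -0.075], TCP at [0.24, 0.577, 0.241] pointing down, gripper open.
Joint ranges: [-2.62, 2.62], [-0.44, 2.09], [-1.27, 1.32], [0.08, 2.57], [-1.32, 4.46], [0.12, 2], [-2.74, 2.74]. Speed limits (rad/s): [2.22, 2.22, 3.01, 3.01, 3.14, 3.14, 3.14].

## Interface

Orientations are given as a rotation vector (axis times angle).
In Python, from cell import sensors, vision, arm, nets gives the robot as it stands.
- The arm moves only by the shell command python3 -m handwheel 'ROWS' [FORCE]. ROWS is JSON, a list of rows, each an object of numbers: "tx", "ty", "tz": the shift along the tool's x, y, z in cm; "wx", "wy", "wz": the turn, a rotation vector about the tool's x, y, z in degrees; "claw": the opening, from 0 (shut) to 1 (fully open). A call has 1 to 12 rows; each row is the pose to reach, as a shift and turn from the pose commanded when the call began, along the tool's axes at that moment; what a row does not reach only later rows make up. A row lasts 1/12 s, in which the tool goes at most 41.7 mm and 7.16 degrees, less where a joint would pass 70% of its speed; a pose out of reach is approached as far as the arm can. A call with a gripper value outside its range is refused whole. The fingers move at their own pace and stop on an object; FORCE is the grip in N (left out, the last holds). Time passes only in rows, so rows that repeat a pose let the fingers close. It gives the time, the measured TCP pose, the force and the opening at its end, in the units of the state.
- sensors.observe(): the state, without advancing time (a new reading comes with each control period).
- vision.get_image(name): name is "scene" or "top"; returns (picture, depth): 480x640x3 uint8, blue, green, red; 480x640 float32, m along the optical axis (not along the pixel's ray), 0 where there is no reading.
- vision.camera_model(name): a dict with "K" (3x3 intrinsics, pixels), "k1" (the pictures are not rectified: a ray, as slopes to the right and down, at radius r is drawn at 1 + k1 r^2 times it, then the intrinsics apply), "xyz" and "attitude" of the camera in the world. Camera axes: x right, y down, z forward; pixel columns grow to the right and rows downward; lengths in m; the calibration is good to about 2 mm. A picture is of the moment at which its call begins. camera_model takes no time and is no camera call.
- arm.sign_off(): hands the job in, once; it reports no verdict.
Trained networks look in the newest picture that a camera, given by its name, has taken for a name from the list of things; names that differ only in an ending like _2 or _b are one class to them, and where a whole thing is asked for, a point or a joint stands for the part that bears it (a point fixed in the world has none). Each returns a list of dicts, best first, with "score" (0 to 1); they miss things now and then, are a little off and sometimes report something else, mostly with a low value. They report only what shows in the picture. A call takes as long as a camera call.
- nets.cut_out(label, camera): "region" (480x640 bool, what is visible of it) and "uv" ([column, row] in pixels, amid what is visible of it).
The state is a dict: "clock": time; "joints": joint angles; "dq": joint speeds; "joint_efforts": joint torques, N m; "position": TCP position; "ee_rot": TCP orientation; "force": force on the tool from outside, world axes, zero at the start; "ft_torque": the same for the moment, N m; "width": opening from 0.0 (shut) to 1.0 (fully open).
Only numpy, scipy, OpenCV 4.12 (cv2) and the standard library are available. Lean on these libraries where they do the work, as an engineer would, in place of code of your own. Each camera call takes 0.05 s, during which the arm holds its last target.

## Working session

There is one attempt and no reset: what is moved stays moved. The work goes in short steps, Python scripts to look and compute and a shell command to move; the robot and the scene stay as the last step left them, time stands still between calls to the robot, and variables do not carry over. Pictures are saved under pics/ and viewed, and the job is handed in when it is done.

```bash
ls; mkdir -p pics
python3 - <<'E'
from cell import sensors, vision, arm, nets
import cv2
for n in("scene","top"):
    p,d=vision.get_image(n); cv2.imwrite(f"pics/{n}0.png",p)
    print(n,vision.camera_model(n))
s=sensors.observe(); print(s); print(arm.tip_reach)
E
```

```text
pics
scene {'K': array([[601.12844219,   0.        , 310.7224548 ],
       [  0.        , 601.12844219, 237.9870984 ],
       [  0.        ,   0.        ,   1.        ]]), 'k1': 0.03399541647660354, 'xyz': array([1.26356645, 0.32881657, 1.19502202]), 'attitude': array([-1.44358369, -2.34441524,  0.68269139])}
top {'K': array([[603.69508221,   0.        , 323.23333291],
       [  0.        , 603.69508221, 242.79754688],
       [  0.        ,   0.        ,   1.        ]]), 'k1': -0.17153515348109358, 'xyz': array([0.41932698, 0.00246328, 1.39725184]), 'attitude': array([-2.1437305 ,  2.12911589, -0.13330824])}
{'clock': 0.1, 'joints': array([-1.2786178 ,  0.43515912,  0.02497851,  1.5740097 , -0.01162685,
        1.13397344, -0.07509926]), 'dq': array([ 0.00099999, -0.00069595, -0.00031639, -0.00321425,  0.00045024,
       -0.0020258 ,  0.00193645]), 'joint_efforts': array([ 3.36273137e-03, -6.69117379e+01,  9.88216549e-01, -3.15144396e+01,
       -6.05321280e-02,  3.74985463e-02,  1.25795796e-05]), 'position': array([0.24025216, 0.57650844, 0.24001847]), 'ee_rot': array([-6.16194215e-01, -3.08039484e+00,  2.18952972e-03]), 'force': array([-0.17242018,  0.10709359, -0.36155393]), 'ft_torque': array([ 0.02887479,  0.0210039 , -0.01807955]), 'width': 0.9957978858820802}
0.014
```

View pics/scene0.png

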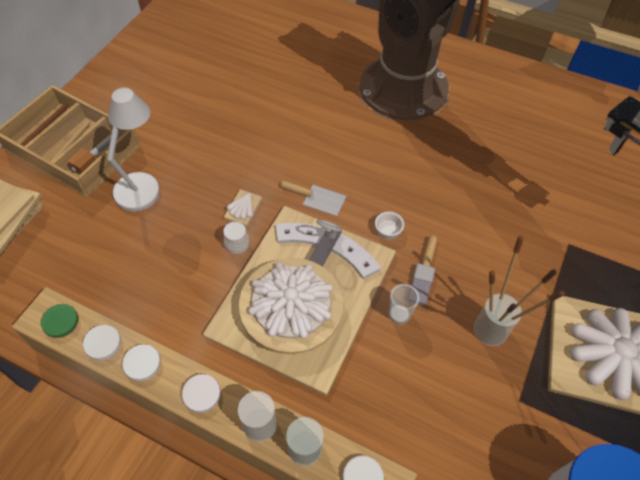

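View pics/top0.png

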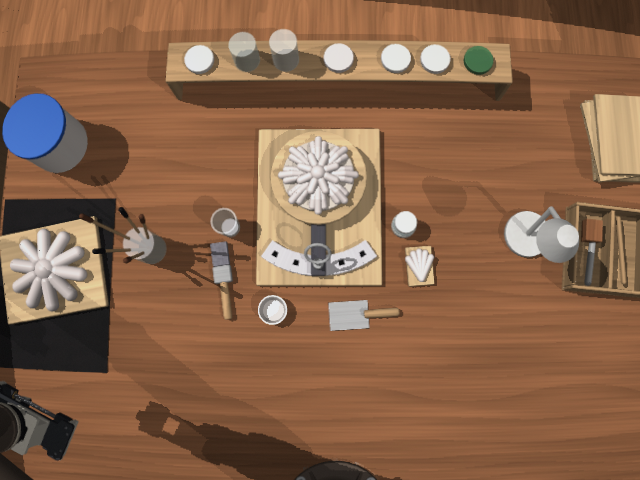

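Scene: the ring is at about (318,254) in the top view, with the rosette at (318,174). The lamp is on the right at (528,234), which is world -y, so swing should be positive. Next I'll measure.

```bash
cat > h.py <<'E'
import numpy as np, cv2
from scipy.spatial.transform import Rotation as R
from cell import sensors, vision, arm, nets
def rays(n,uv):
    c=vision.camera_model(n);K=c["K"];uv=np.atleast_2d(uv).astype(float)
    m=np.c_[(uv[:,0]-K[0,2])/K[0,0],(uv[:,1]-K[1,2])/K[1,1]]
    x=m.copy()
    for _ in range(20): x=m/(1+c["k1"]*(x**2).sum(1,keepdims=True))
    return np.c_[x,np.ones(len(x))],R.from_rotvec(c["attitude"]).as_matrix(),c["xyz"]
def pts(n,uv,d):
    r,Rm,t=rays(n,uv); return (r*np.asarray(d).reshape(-1,1))@Rm.T+t
def atz(n,uv,z):
    r,Rm,t=rays(n,uv); w=r@Rm.T; return t+w*((z-t[2])/w[:,2:])
def proj(n,P):
    c=vision.camera_model(n);K=c["K"]
    p=(np.atleast_2d(P)-c["xyz"])@R.from_rotvec(c["attitude"]).as_matrix()
    x=p[:,:2]/p[:,2:]; x=x*(1+c["k1"]*(x**2).sum(1,keepdims=True))
    return x*[K[0,0],K[1,1]]+[K[0,2],K[1,2]]
def mpts(n,reg,depth):
    v,u=np.nonzero(reg&(depth>0)); return pts(n,np.c_[u,v],depth[v,u])
E
python3 - <<'E'
from h import *
np.set_printoptions(precision=4,suppress=True)
for n in("top","scene"):
    p,d=vision.get_image(n)
    for l in("stand","ring","rosette","lamp","dish","spatula","brush","leaf","paste_jar","beaker"):
        r=nets.cut_out(l,n)
        for q in r[:2]:
            P=mpts(n,q["region"],d)
            print(n,l,round(q["score"],2),np.round(q["uv"]),q["region"].sum(),np.median(P,0) if len(P) else None, P.min(0) if len(P) else "",P.max(0) if len(P) else "")
            np.save(f"{n}_{l}.npy",P) if q is r[0] else 0
E
```

```text
top stand 0.6 [319. 210.] 19203 [0.6977 0.0413 0.0258] [ 0.5223 -0.1056 -0.0056] [0.8983 0.1951 0.1333]
top ring 0.63 [320. 248.] 175 [0.5905 0.0385 0.1159] [0.5679 0.013  0.0138] [0.6098 0.0692 0.1333]
top rosette 0.57 [321. 181.] 7915 [0.7496 0.0428 0.0746] [ 0.5433 -0.0654  0.0131] [0.8789 0.1525 0.1333]
top lamp 0.64 [541. 236.] 2999 [ 0.6142 -0.4307  0.2325] [ 0.5529 -0.5503 -0.0068] [ 0.7006 -0.3928  0.3005]
top dish 0.82 [273. 310.] 660 [0.4676 0.1489 0.008 ] [ 0.4333  0.1142 -0.0034] [0.499 0.179 0.034]
top dish 0.51 [541. 235.] 2965 [ 0.6144 -0.4309  0.233 ] [ 0.5529 -0.5731 -0.0045] [ 0.6976 -0.3928  0.3005]
top spatula 0.88 [355. 314.] 1321 [ 0.458  -0.0399  0.0035] [ 0.4234 -0.1396 -0.0065] [0.4906 0.0177 0.0254]
top brush 0.88 [224. 273.] 1044 [0.5534 0.2638 0.0177] [ 0.4434  0.2421 -0.0025] [0.6264 0.2967 0.0276]
top brush 0.59 [273. 309.] 678 [0.4658 0.1488 0.0082] [ 0.4332  0.1142 -0.0034] [0.4969 0.1823 0.034 ]
top leaf 0.8 [419. 265.] 1011 [ 0.5702 -0.1879  0.0204] [ 0.5245 -0.2208 -0.0016] [ 0.6159 -0.1558  0.0322]
top paste_jar 0.92 [406. 222.] 519 [ 0.6604 -0.150
[... 874 characters left out ...]
 [ 0.5046 -0.081  -0.0043] [0.8791 0.1553 0.1346]
scene brush 0.61 [423. 278.] 854 [0.5554 0.266  0.0172] [ 0.4441  0.2406 -0.0068] [0.6558 0.2961 0.0849]
scene leaf 0.77 [242. 208.] 824 [ 0.5798 -0.1862  0.0198] [ 0.5137 -0.2304 -0.0063] [ 0.6184 -0.1549  0.0314]
scene leaf 0.48 [303. 299.] 20673 [0.7572 0.0618 0.0252] [ 0.5051 -0.1113 -0.0077] [0.9011 0.1921 0.1346]
scene paste_jar 0.62 [235. 239.] 636 [ 0.6746 -0.1462  0.055 ] [ 0.6384 -0.1785  0.0042] [ 0.695  -0.1249  0.0678]
scene paste_jar 0.52 [330. 225.] 149 [0.5876 0.0433 0.1123] [ 0.5036  0.0014 -0.0038] [0.6068 0.0724 0.1346]
scene beaker 0.67 [401. 303.] 974 [0.6526 0.2547 0.053 ] [ 0.5843  0.2225 -0.0071] [0.6926 0.2833 0.091 ]
```

Run:
```python
from h import *
from scipy.optimize import least_squares
np.set_printoptions(precision=4,suppress=True)
S=np.load("top_stand.npy"); B=S[(S[:,2]>.010)&(S[:,2]<.035)]
print(cv2.minAreaRect(B[:,:2].astype(np.float32)*1000))
# robust rect: fit via board corners percentiles along yaw
A=[]
for n in("top","scene"):
    P=np.load(f"{n}_ring.npy"); P=P[P[:,2]>.084]; print(n,len(P),P.mean(0)); A.append(P)
def res(q,P):
    cx,cy,cz,yaw=q
    x=np.array([np.cos(yaw)*np.cos(np.radians(40)),np.sin(yaw)*np.cos(np.radians(40)),-np.sin(np.radians(40))])
    v=P-[cx,cy,cz]; a=v@x; r=np.linalg.norm(v-np.outer(a,x),axis=1)
    return np.hypot(a,r-.0265)-.0035
for P in A+[np.vstack(A)]:
    f=least_squares(res,[.583,.041,.107,0.03],args=(P,),loss="soft_l1",f_scale=.003)
    print(f.x,np.median(abs(f.fun)),len(P))
```

```text
((711.08740234375, 43.65460205078125), (376.607666015625, 290.9249572753906), 0.7322242259979248)
top 167 [0.588  0.0415 0.1129]
scene 135 [0.5884 0.0437 0.1134]
[0.5851 0.0414 0.1093 0.0892] 0.0011196972929165146 167
[ 0.5862  0.0417  0.1099 -0.0332] 0.0010820925763313388 135
[0.5852 0.0421 0.1098 0.0771] 0.00114088965687913 302
```

Run:
```python
import cv2
a=cv2.imread("pics/top0.png")[110:300,240:400]; cv2.imwrite("pics/topz.png",cv2.resize(a,None,fx=3.1,fy=3.1,interpolation=cv2.INTER_CUBIC))
b=cv2.imread("pics/scene0.png")[200:300,260:400]; cv2.imwrite("pics/scz.png",cv2.resize(b,None,fx=5,fy=5,interpolation=cv2.INTER_CUBIC))
```

```text
(no output)
```

View pics/topz.png

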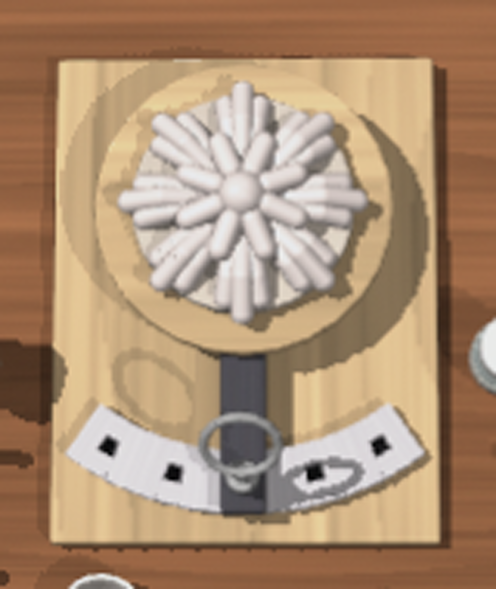

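View pics/scz.png

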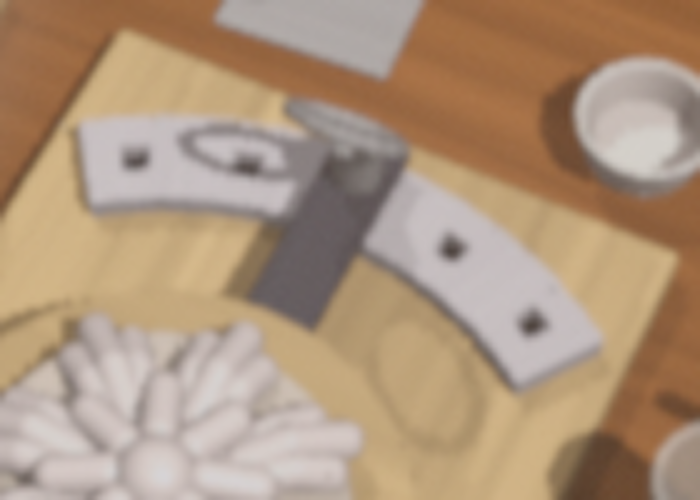

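```bash
cat >> h.py <<'E'
YAW=np.radians(.73); PIV=np.array([.7686,.0444,0]); PHI=np.radians(40)
def Rz(a): return R.from_euler('z',a).as_matrix()
def tool(phi=PHI,sw=0):
    z=np.array([np.cos(phi),0,-np.sin(phi)]);y=np.array([np.sin(phi),0,np.cos(phi)])
    return Rz(YAW+sw)@np.c_[np.cross(y,z),y,z]
def ringc(lift=0,sw=0,zh=.108): return PIV+Rz(YAW+sw)@[-.183,0,0]+[0,0,zh+lift]
def pose(s,a,lift=0,sw=0,zh=.108):  # s along tool z, a along u from ring centre
    T=tool(PHI,sw); return ringc(lift,sw,zh)+T[:,2]*s+T[:,1]*a, T
def row(p,T,s=None,ref=None):
    if ref is None:
        s=sensors.observe(); p0,R0=s["position"],R.from_rotvec(s["ee_rot"]).as_matrix()
    else: p0,R0=ref
    t=R0.T@(p-p0)*100; w=R.from_matrix(R0.T@T).as_rotvec(degrees=True)
    return dict(zip(["tx","ty","tz","wx","wy","wz"],np.round(np.r_[t,w],2)))
E
python3 - <<'E'
from h import *
print(row(np.array([.40,.13,.28]),tool(np.radians(80))))
print(proj("top",[[.24,.577,.24]]), tool())
E
```

```text
{'tx': np.float64(-31.92), 'ty': np.float64(-35.11), 'tz': np.float64(-3.93), 'wx': np.float64(-8.84), 'wy': np.float64(-5.82), 'wz': np.float64(66.47)}
[[ 44.96098448 414.98064311]] [[-0.01274056  0.64273544  0.76598227]
 [ 0.99991884  0.00818947  0.00975983]
 [ 0.          0.76604444 -0.64278761]]
```

```bash
python3 -m handwheel '[{"tx":-2.7,"ty":-2.9,"tz":-0.5,"wx":-0.7,"wy":-0.5,"wz":5.5,"claw":0.65},{"tx":-5.4,"ty":-5.8,"tz":-1,"wx":-1.5,"wy":-1,"wz":11,"claw":0.65},{"tx":-8,"ty":-8.7,"tz":-1.5,"wx":-2.2,"wy":-1.5,"wz":16.5,"claw":0.65},{"tx":-10.6,"ty":-11.6,"tz":-2,"wx":-3,"wy":-2,"wz":22,"claw":0.65},{"tx":-13.3,"ty":-14.5,"tz":-2.5,"wx":-3.7,"wy":-2.5,"wz":27.5,"claw":0.65},{"tx":-16,"ty":-17.5,"tz":-3,"wx":-4.5,"wy":-3,"wz":33,"claw":0.65},{"tx":-18.6,"ty":-20.4,"tz":-3.3,"wx":-5,"wy":-3.5,"wz":38.5,"claw":0.65},{"tx":-21.3,"ty":-23.4,"tz":-3.5,"wx":-6,"wy":-4,"wz":44,"claw":0.65},{"tx":-24,"ty":-26.3,"tz":-3.6,"wx":-6.7,"wy":-4.4,"wz":49.5,"claw":0.65},{"tx":-26.6,"ty":-29.2,"tz":-3.7,"wx":-7.4,"wy":-4.8,"wz":55,"claw":0.65},{"tx":-29.3,"ty":-32.2,"tz":-3.8,"wx":-8.1,"wy":-5.3,"wz":60.5,"claw":0.65},{"tx":-31.9,"ty":-35.1,"tz":-3.9,"wx":-8.8,"wy":-5.8,"wz":66.5,"claw":0.65}]'
python3 - <<'E'
from h import *
p,T=pose(-.075,.038); print(p,row(p,T)); print(sensors.observe()["joints"])
E
```

```text
clock: 2.2
position: [0.4001, 0.1281, 0.2801]
ee_rot: [2.123, 2.139, 0.189]
force: [0.2, 0.2, 1.1]
width: 0.653
[0.55259013 0.04164769 0.18531876] {'tx': np.float64(-8.77), 'ty': np.float64(13.31), 'tz': np.float64(11.96), 'wx': np.float64(-39.98), 'wy': np.float64(0.1), 'wz': np.float64(-0.3)}
[-0.94149239 -0.07508861  0.41261191  2.1175565   0.14291758  0.94474786
 -0.59555238]
```

```bash
python3 -m handwheel '[{"tx":-1.5,"ty":2.2,"tz":1.5,"wx":-6},{"tx":-3,"ty":4.4,"tz":3.2,"wx":-12},{"tx":-4.5,"ty":6.6,"tz":5,"wx":-18},{"tx":-6,"ty":8.8,"tz":7,"wx":-24},{"tx":-7.4,"ty":11,"tz":9.5,"wx":-30},{"tx":-8.2,"ty":12.2,"tz":11,"wx":-36},{"tx":-8.77,"ty":13.31,"tz":11.96,"wx":-40,"wy":0.1,"wz":-0.3},{"tx":-8.77,"ty":13.31,"tz":11.96,"wx":-40,"wy":0.1,"wz":-0.3},{"tx":-8.77,"ty":13.31,"tz":11.96,"wx":-40,"wy":0.1,"wz":-0.3}]'
python3 - <<'E'
from h import *
p,T=pose(-.075,.038); print(row(p,T)); s=sensors.observe();print(s["joints"])
cv2.imwrite("pics/t1.png",vision.get_image("top")[0][80:330,180:480].repeat(2,0).repeat(2,1))
cv2.imwrite("pics/s1.png",vision.get_image("scene")[0])
E
```

```text
{'tx': np.float64(-8.77), 'ty': np.float64(13.31), 'tz': np.float64(11.96), 'wx': np.float64(-39.98), 'wy': np.float64(0.1), 'wz': np.float64(-0.3)}
[-0.94149239 -0.07508861  0.41261191  2.1175565   0.14291758  0.94474786
 -0.59555238]invalid input
```

View pics/t1.png

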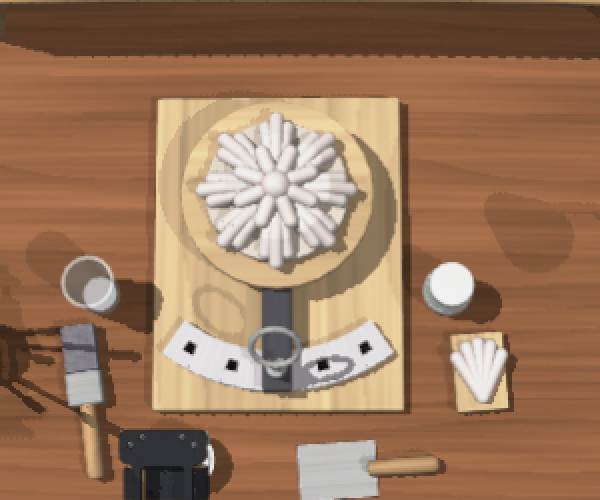

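View pics/s1.png

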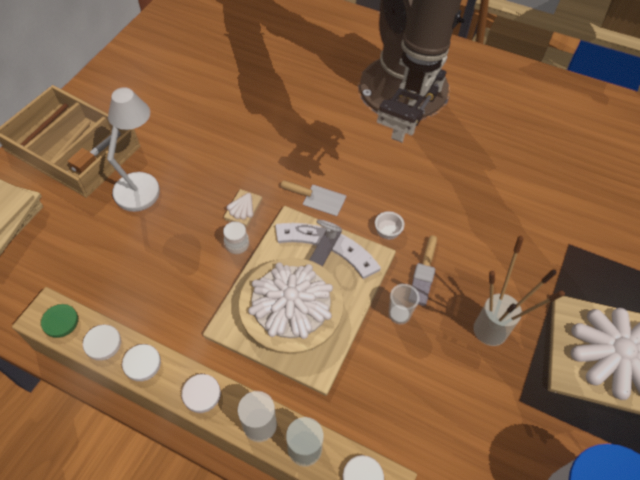

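The gripper is now in front of the stand, at about (160,460) in the zoomed view, and nothing has been disturbed. The rejected call was missing "claw".

```bash
python3 -m handwheel '[{"tx":-1.5,"ty":2.2,"tz":1.5,"wx":-6,"claw":0.65},{"tx":-3,"ty":4.4,"tz":3.2,"wx":-12,"claw":0.65},{"tx":-4.5,"ty":6.6,"tz":5,"wx":-18,"claw":0.65},{"tx":-6,"ty":8.8,"tz":7,"wx":-24,"claw":0.65},{"tx":-7.4,"ty":11,"tz":9.5,"wx":-30,"claw":0.65},{"tx":-8.2,"ty":12.2,"tz":11,"wx":-36,"claw":0.65},{"tx":-8.77,"ty":13.31,"tz":11.96,"wx":-40,"wy":0.1,"wz":-0.3,"claw":0.65},{"tx":-8.77,"ty":13.31,"tz":11.96,"wx":-40,"wy":0.1,"wz":-0.3,"claw":0.65},{"tx":-8.77,"ty":13.31,"tz":11.96,"wx":-40,"wy":0.1,"wz":-0.3,"claw":0.65}]'
python3 - <<'E'
from h import *
p,T=pose(-.075,.038); print(row(p,T)); s=sensors.observe();print(s["joints"])
cv2.imwrite("pics/t2.png",vision.get_image("top")[0][80:330,180:480].repeat(2,0).repeat(2,1))
cv2.imwrite("pics/s2.png",vision.get_image("scene")[0][130:330,200:440].repeat(3,0).repeat(3,1))
E
```

```text
{'tx': np.float64(-8.33), 'ty': np.float64(13.29), 'tz': np.float64(11.97), 'wx': np.float64(-39.98), 'wy': np.float64(0.32), 'wz': np.float64(-0.65)}
[-0.93882229 -0.07609998  0.4172512   2.11790577  0.14404899  0.94546353
 -0.59571118]invalid input
```

View pics/t2.png

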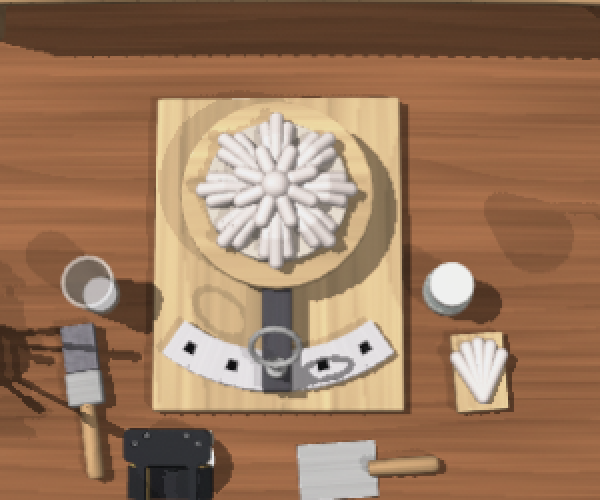

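View pics/s2.png

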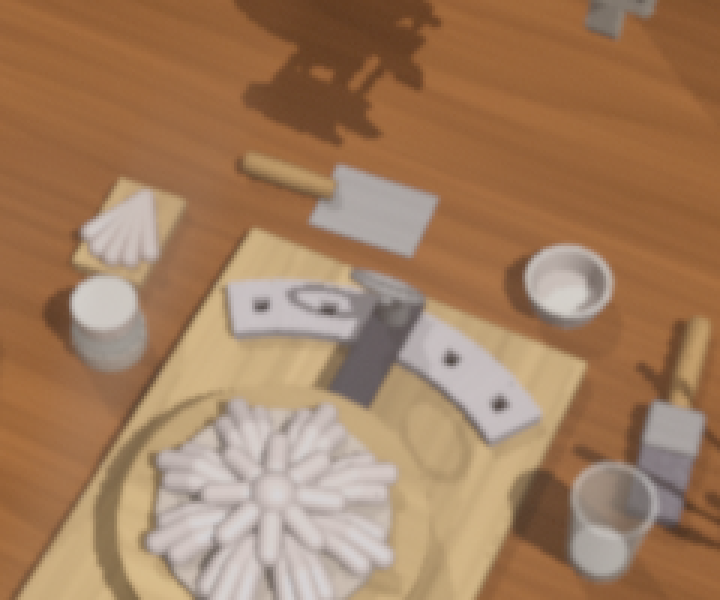

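The arm hasn't moved. The first call had every key in every row, so I'll give all the keys.

```bash
python3 -m handwheel '[{"tx":-1.5,"ty":2.2,"tz":1.5,"wx":-6,"wy":0,"wz":0,"claw":0.65},{"tx":-3,"ty":4.4,"tz":3.2,"wx":-12,"wy":0,"wz":0,"claw":0.65},{"tx":-4.5,"ty":6.6,"tz":5,"wx":-18,"wy":0,"wz":0,"claw":0.65},{"tx":-6,"ty":8.8,"tz":7,"wx":-24,"wy":0,"wz":0,"claw":0.65},{"tx":-7.2,"ty":11,"tz":9.5,"wx":-30,"wy":0,"wz":-0.3,"claw":0.65},{"tx":-8,"ty":12.2,"tz":11,"wx":-36,"wy":0.2,"wz":-0.5,"claw":0.65},{"tx":-8.33,"ty":13.3,"tz":11.96,"wx":-40,"wy":0.3,"wz":-0.6,"claw":0.65},{"tx":-8.33,"ty":13.3,"tz":11.96,"wx":-40,"wy":0.3,"wz":-0.6,"claw":0.65},{"tx":-8.33,"ty":13.3,"tz":11.96,"wx":-40,"wy":0.3,"wz":-0.6,"claw":0.65}]'
python3 - <<'E'
from h import *
p,T=pose(-.075,.038); print(row(p,T)); s=sensors.observe();print(s["joints"])
cv2.imwrite("pics/t3.png",vision.get_image("top")[0][80:330,180:480].repeat(2,0).repeat(2,1))
cv2.imwrite("pics/s3.png",vision.get_image("scene")[0][130:330,200:440].repeat(3,0).repeat(3,1))
p,T=pose(-.075,.038); print(row(p,T)); s=sensors.observe();print(s["clock"])
E
```

```text
clock: 3.15
position: [0.5359, 0.029, 0.2224]
ee_rot: [1.785, 1.738, 0.568]
force: [-0.0, -1.0, 1.2]
width: 0.65
{'tx': np.float64(1.69), 'ty': np.float64(-1.2), 'tz': np.float64(3.72), 'wx': np.float64(-8.39), 'wy': np.float64(6.71), 'wz': np.float64(0.81)}
[-0.69601528  0.06780347  0.32292278  2.43331049  1.60196691  0.33302745
 -1.89722424]
{'tx': np.float64(1.78), 'ty': np.float64(-1.06), 'tz': np.float64(3.68), 'wx': np.float64(-8.54), 'wy': np.float64(6.81), 'wz': np.float64(0.89)}
3.25
```

View pics/t3.png

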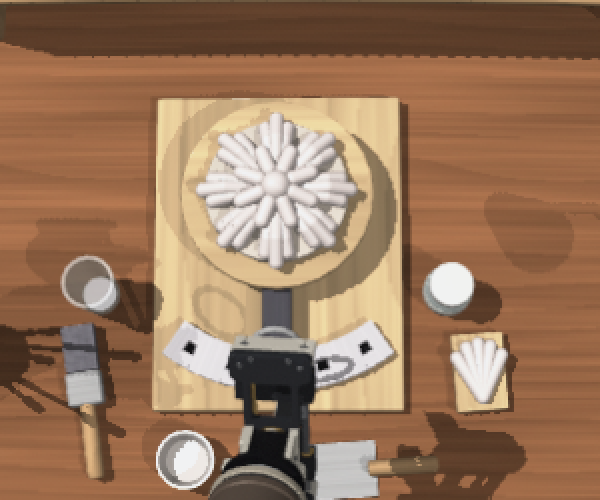

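View pics/s3.png

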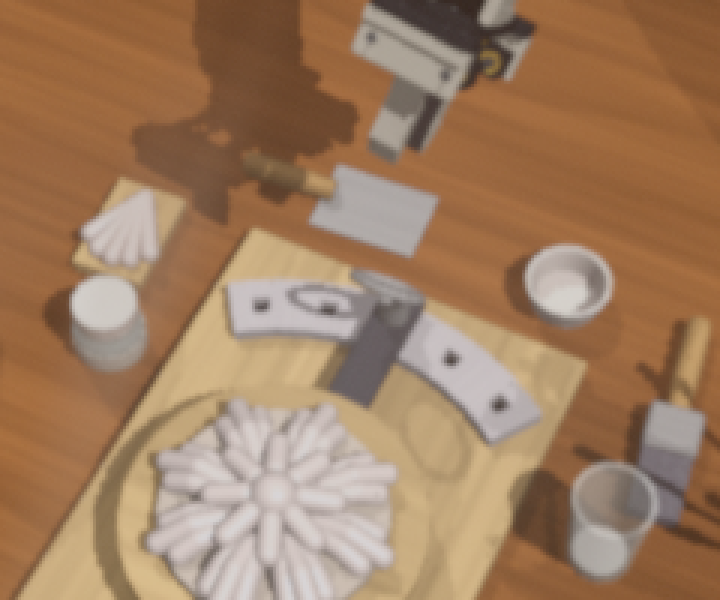

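Still short of the pose because of the wrist speed limit. The fingers are high in front of the ring and clear of it. I'll continue.

```bash
python3 -m handwheel '[{"tx":1.0,"ty":-0.6,"tz":0.8,"wx":-4,"wy":3.4,"wz":0.5,"claw":0.65},{"tx":1.7,"ty":-1.0,"tz":2.0,"wx":-8.5,"wy":6.8,"wz":0.9,"claw":0.65},{"tx":1.7,"ty":-1.0,"tz":2.0,"wx":-8.5,"wy":6.8,"wz":0.9,"claw":0.65},{"tx":1.7,"ty":-1.0,"tz":2.0,"wx":-8.5,"wy":6.8,"wz":0.9,"claw":0.65}]'
python3 - <<'E'
from h import *
p,T=pose(-.075,.038); print(row(p,T)); s=sensors.observe();print(s["joints"])
E
```

```text
clock: 3.58
position: [0.5424, 0.0253, 0.2047]
ee_rot: [1.708, 1.705, 0.675]
force: [-0.6, -0.3, 0.3]
width: 0.649
{'tx': np.float64(1.81), 'ty': np.float64(-0.69), 'tz': np.float64(1.93), 'wx': np.float64(-2.59), 'wy': np.float64(4.78), 'wz': np.float64(1.37)}
[-0.33147827  0.14876373 -0.04155583  2.50972481  2.24104032  0.45033054
 -2.52160607]
```

```bash
python3 -m handwheel '[{"tx":0.3,"ty":-0.2,"tz":0,"wx":0,"wy":1,"wz":5,"claw":0.65},{"tx":0.3,"ty":-0.2,"tz":0,"wx":0,"wy":1,"wz":10,"claw":0.65},{"tx":0.3,"ty":-0.2,"tz":0,"wx":0,"wy":1,"wz":10,"claw":0.65}]'
python3 - <<'E'
from h import *
p,T=pose(-.075,.038); print(row(p,T)); s=sensors.observe();print(s["joints"])
E
```

```text
clock: 3.83
position: [0.5412, 0.0262, 0.2032]
ee_rot: [1.877, 1.572, 0.767]
force: [0.5, -0.7, 0.4]
width: 0.648
{'tx': np.float64(1.57), 'ty': np.float64(-0.79), 'tz': np.float64(1.95), 'wx': np.float64(-2.23), 'wy': np.float64(4.23), 'wz': np.float64(-8.96)}
[-0.26411167  0.15192513 -0.10358504  2.51112728  2.2746872   0.44935403
 -2.72302081]
```

```bash
python3 -m handwheel '[{"tx":0,"ty":0,"tz":0,"wx":0,"wy":0,"wz":-7,"claw":0.65},{"tx":0,"ty":0,"tz":0,"wx":0,"wy":0,"wz":-14,"claw":0.65},{"tx":0,"ty":0,"tz":0,"wx":0,"wy":0,"wz":-21,"claw":0.65},{"tx":0,"ty":0,"tz":0,"wx":0,"wy":0,"wz":-28,"claw":0.65},{"tx":0,"ty":0,"tz":0,"wx":0,"wy":0,"wz":-35,"claw":0.65},{"tx":0,"ty":0,"tz":0,"wx":0,"wy":0,"wz":-42,"claw":0.65},{"tx":0,"ty":0,"tz":0,"wx":0,"wy":0,"wz":-49,"claw":0.65},{"tx":0,"ty":0,"tz":0,"wx":0,"wy":0,"wz":-56,"claw":0.65},{"tx":0,"ty":0,"tz":0,"wx":0,"wy":0,"wz":-63,"claw":0.65},{"tx":0,"ty":0,"tz":0,"wx":0,"wy":0,"wz":-70,"claw":0.65},{"tx":0,"ty":0,"tz":0,"wx":0,"wy":0,"wz":-77,"claw":0.65},{"tx":0,"ty":0,"tz":0,"wx":0,"wy":0,"wz":-84,"claw":0.65}]'
python3 - <<'E'
from h import *
s=sensors.observe();print(s["joints"])
p,T=pose(-.075,.038); T=T@np.diag([-1,-1,1]); print(row(p,T));
E
```

```text
clock: 4.83
position: [0.5416, 0.0271, 0.2038]
ee_rot: [0.307, 2.29, 0.054]
force: [0.6, 0.0, -0.2]
width: 0.649
[-0.47752274  0.14298217  0.13265226  2.52596879  2.34801214  0.42408418
 -1.32066026]
{'tx': np.float64(0.98), 'ty': np.float64(1.38), 'tz': np.float64(1.97), 'wx': np.float64(-1.85), 'wy': np.float64(-5.05), 'wz': np.float64(-104.11)}
```

```bash
python3 -m handwheel '[{"tx":0.1,"ty":0.1,"tz":0,"wx":0,"wy":-0.4,"wz":-7,"claw":0.65},{"tx":0.2,"ty":0.2,"tz":0,"wx":-0.2,"wy":-0.7,"wz":-14,"claw":0.65},{"tx":0.3,"ty":0.3,"tz":0.1,"wx":-0.4,"wy":-1,"wz":-21,"claw":0.65},{"tx":0.4,"ty":0.4,"tz":0.2,"wx":-0.5,"wy":-1.4,"wz":-28,"claw":0.65},{"tx":0.4,"ty":0.5,"tz":0.3,"wx":-0.6,"wy":-1.7,"wz":-35,"claw":0.65},{"tx":0.5,"ty":0.6,"tz":0.4,"wx":-0.7,"wy":-2,"wz":-42,"claw":0.65},{"tx":0.5,"ty":0.7,"tz":0.5,"wx":-0.9,"wy":-2.4,"wz":-49,"claw":0.65},{"tx":0.6,"ty":0.8,"tz":0.6,"wx":-1,"wy":-2.7,"wz":-56,"claw":0.65},{"tx":0.7,"ty":0.9,"tz":0.7,"wx":-1.1,"wy":-3,"wz":-63,"claw":0.65},{"tx":0.8,"ty":1,"tz":0.8,"wx":-1.3,"wy":-3.4,"wz":-70,"claw":0.65},{"tx":0.9,"ty":1.1,"tz":0.9,"wx":-1.4,"wy":-3.7,"wz":-77,"claw":0.65},{"tx":1,"ty":1.2,"tz":1,"wx":-1.5,"wy":-4.1,"wz":-84,"claw":0.65}]'
python3 - <<'E'
from h import *
s=sensors.observe();print(s["joints"])
p,T=pose(-.075,.038); T=T@np.diag([-1,-1,1]); print(row(p,T));
E
```

```text
clock: 5.83
position: [0.5452, 0.0403, 0.1916]
ee_rot: [-1.351, 1.924, -0.644]
force: [-0.6, 0.5, 1.0]
width: 0.647
[-0.38941445  0.20531597  0.04312072  2.56675152  2.60007898  0.53861326
 -0.10030039]
{'tx': np.float64(-0.13), 'ty': np.float64(0.06), 'tz': np.float64(0.96), 'wx': np.float64(-0.44), 'wy': np.float64(-1.02), 'wz': np.float64(-20.08)}
```

```bash
cat >> h.py <<'E'
TPHI=np.radians(46); W=.092*.65
def pose(s,a,lift=0,sw=0,zh=.108,rel=None):
    T=tool(TPHI,sw); Tr=tool(np.radians(40),sw)
    p=ringc(lift,sw,zh)+Tr[:,1]*a+T[:,1]*W/2+T[:,2]*s
    return p,T@np.diag([-1,-1,1])
E
python3 - <<'E'
from h import *
p,T=pose(-.06,.008); print(p,row(p,T)); 
p,T=pose(-.0,.008); print(p,row(p,T));
E
```

```text
[0.57058713 0.041877   0.17805903] {'tx': np.float64(-0.36), 'ty': np.float64(-0.49), 'tz': np.float64(2.81), 'wx': np.float64(-6.38), 'wy': np.float64(0.04), 'wz': np.float64(-20.11)}
[0.61226325 0.04240802 0.13489864] {'tx': np.float64(-0.24), 'ty': np.float64(0.17), 'tz': np.float64(8.78), 'wx': np.float64(-6.38), 'wy': np.float64(0.04), 'wz': np.float64(-20.11)}
```

```bash
python3 -m handwheel '[{"tx":-0.1,"ty":-0.1,"tz":0.5,"wx":-2,"wy":0,"wz":-6,"claw":0.65},{"tx":-0.2,"ty":-0.3,"tz":1.4,"wx":-4,"wy":0,"wz":-12,"claw":0.65},{"tx":-0.36,"ty":-0.49,"tz":2.3,"wx":-6.4,"wy":0,"wz":-18,"claw":0.65},{"tx":-0.36,"ty":-0.49,"tz":2.81,"wx":-6.4,"wy":0,"wz":-20.1,"claw":0.65},{"tx":-0.36,"ty":-0.49,"tz":2.81,"wx":-6.4,"wy":0,"wz":-20.1,"claw":0.65},{"tx":-0.36,"ty":-0.49,"tz":2.81,"wx":-6.4,"wy":0,"wz":-20.1,"claw":0.65}]'
python3 - <<'E'
from h import *
s=sensors.observe();print(s["joints"])
p,T=pose(-.06,.008); print(row(p,T)); 
cv2.imwrite("pics/t4.png",vision.get_image("top")[0][130:330,220:420].repeat(3,0).repeat(3,1))
cv2.imwrite("pics/s4.png",vision.get_image("scene")[0][130:330,240:440].repeat(3,0).repeat(3,1))
E
```

```text
clock: 6.33
position: [0.5698, 0.0419, 0.1774]
ee_rot: [-1.77, 1.766, -0.703]
force: [0.1, 0.1, 0.7]
width: 0.649
[-0.41510896  0.22704297  0.15865379  2.45330316  2.67022578  0.31784704
  0.23462191]
{'tx': np.float64(0.0), 'ty': np.float64(-0.1), 'tz': np.float64(0.01), 'wx': np.float64(0.0), 'wy': np.float64(0.16), 'wz': np.float64(-0.68)}
```

View pics/t4.png

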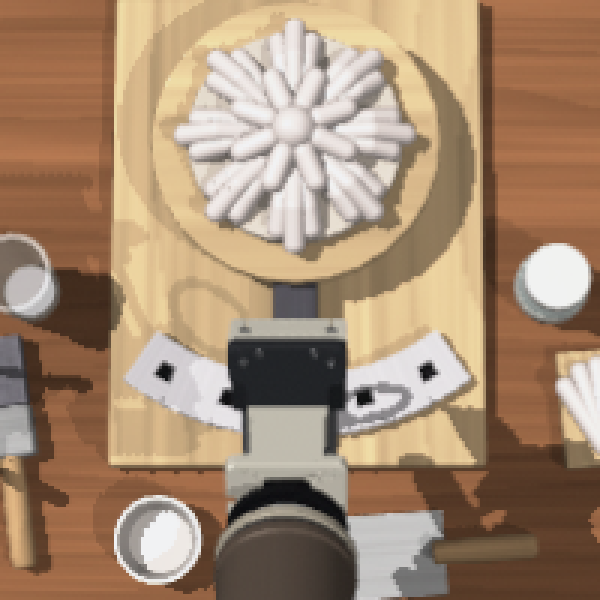

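View pics/s4.png

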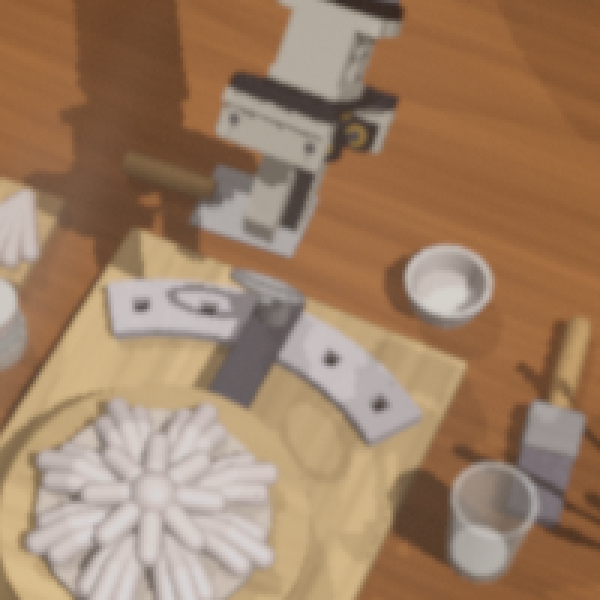

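The hand is in front of the ring and aligned. In the scene view the fingers are at about (265,200) and the ring at (265,290). Inserting now.

```bash
python3 -m handwheel '[{"tx":0,"ty":-0.1,"tz":1.2,"wx":0,"wy":0,"wz":-0.6,"claw":0.65},{"tx":0,"ty":-0.1,"tz":2.4,"wx":0,"wy":0.1,"wz":-0.6,"claw":0.65},{"tx":0,"ty":-0.1,"tz":3.3,"wx":0,"wy":0.1,"wz":-0.6,"claw":0.65},{"tx":0,"ty":-0.1,"tz":4.0,"wx":0,"wy":0.1,"wz":-0.6,"claw":0.65},{"tx":0,"ty":-0.1,"tz":4.4,"wx":0,"wy":0.1,"wz":-0.6,"claw":0.65},{"tx":0,"ty":-0.1,"tz":4.4,"wx":0,"wy":0.1,"wz":-0.6,"claw":0.65}]'
python3 - <<'E'
from h import *
s=sensors.observe();print(s["joints"])
p,T=pose(-.0,.008); print(row(p,T)); 
cv2.imwrite("pics/s5.png",vision.get_image("scene")[0][160:310,250:400].repeat(4,0).repeat(4,1))
E
```

```text
clock: 6.93
position: [0.6014, 0.0417, 0.1459]
ee_rot: [-1.781, 1.76, -0.708]
force: [-0.4, -0.2, -0.7]
width: 0.652
[-0.33079901  0.3426837   0.09188428  2.40910589  2.76846951  0.38280722
  0.15780753]
{'tx': np.float64(-0.06), 'ty': np.float64(-0.03), 'tz': np.float64(1.55), 'wx': np.float64(0.09), 'wy': np.float64(0.04), 'wz': np.float64(-0.06)}
```

View pics/s5.png

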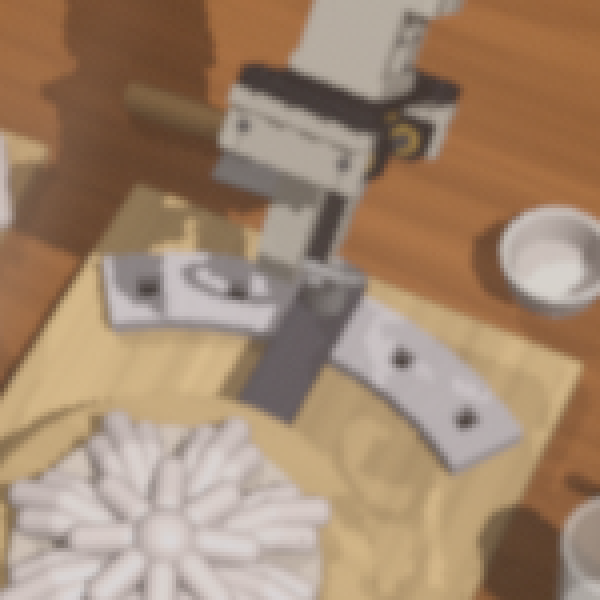

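The fingertips are at the ring plane, with the ring's right edge visible at (340,270) just beside the upper finger. No contact force yet. I'll go on inserting.

```bash
python3 -m handwheel '[{"tx":0,"ty":0,"tz":0.5,"wx":0,"wy":0,"wz":0,"claw":0.65},{"tx":0,"ty":0,"tz":1.0,"wx":0,"wy":0,"wz":0,"claw":0.65},{"tx":-0.05,"ty":0,"tz":1.5,"wx":0,"wy":0,"wz":0,"claw":0.65},{"tx":-0.05,"ty":0,"tz":2.0,"wx":0,"wy":0,"wz":0,"claw":0.65},{"tx":-0.05,"ty":0,"tz":2.0,"wx":0,"wy":0,"wz":0,"claw":0.65}]'
python3 - <<'E'
from h import *
p,T=pose(.005,.008); print(row(p,T)); 
# where to go: pad at u=18 in ring plane, then world-up
p,T=pose(.005,.018);print(row(p,T))
d=T.T@[0,0,1]; print("world up in tool axes",d)
cv2.imwrite("pics/s6.png",vision.get_image("scene")[0][180:280,270:390].repeat(5,0).repeat(5,1))
cv2.imwrite("pics/t6.png",vision.get_image("top")[0][170:320,240:400].repeat(4,0).repeat(4,1))
E
```

```text
clock: 7.4
position: [0.6158, 0.0427, 0.1316]
ee_rot: [-1.781, 1.759, -0.709]
force: [0.5, -0.4, 1.3]
width: 0.653
{'tx': np.float64(0.02), 'ty': np.float64(0.03), 'tz': np.float64(0.02), 'wx': np.float64(0.05), 'wy': np.float64(0.07), 'wz': np.float64(-0.03)}
{'tx': np.float64(0.02), 'ty': np.float64(-0.96), 'tz': np.float64(-0.09), 'wx': np.float64(0.05), 'wy': np.float64(0.07), 'wz': np.float64(-0.03)}
world up in tool axes [ 0.         -0.69465837 -0.7193398 ]
```

View pics/s6.png

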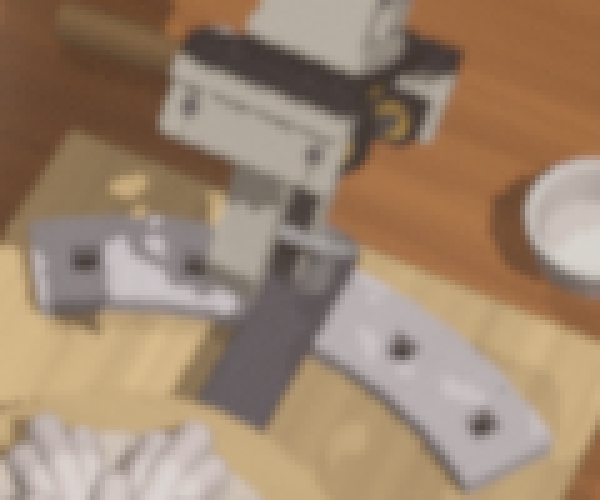

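View pics/t6.png

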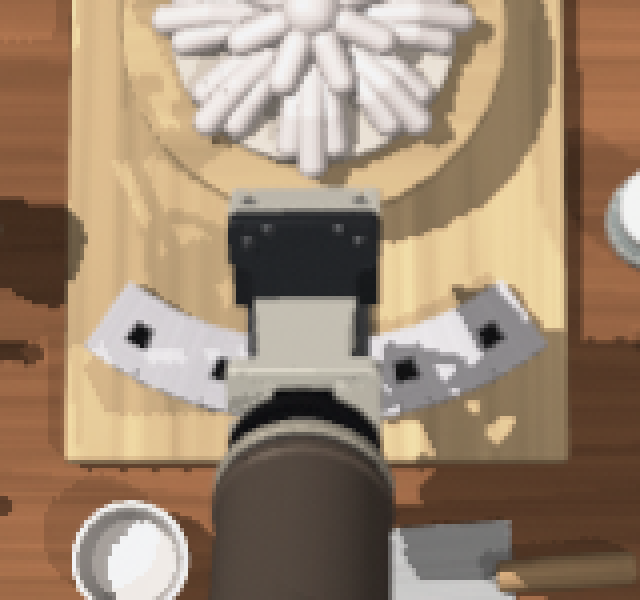

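The ring bar passes between the upper finger at (240,240) and the lower finger, which shows dark inside the ring at (285,260). Raising to contact.

```bash
python3 -m handwheel '[{"tx":0.02,"ty":-0.4,"tz":0,"wx":0,"wy":0,"wz":0,"claw":0.65},{"tx":0.02,"ty":-0.8,"tz":0,"wx":0,"wy":0,"wz":0,"claw":0.65},{"tx":0.02,"ty":-1.0,"tz":0,"wx":0,"wy":0,"wz":0,"claw":0.65},{"tx":0.02,"ty":-1.0,"tz":0,"wx":0,"wy":0,"wz":0,"claw":0.65}]'
python3 -m handwheel '[{"tx":0,"ty":-0.15,"tz":-0.15,"wx":0,"wy":0,"wz":0,"claw":0.65},{"tx":0,"ty":-0.28,"tz":-0.29,"wx":0,"wy":0,"wz":0,"claw":0.65},{"tx":0,"ty":-0.42,"tz":-0.43,"wx":0,"wy":0,"wz":0,"claw":0.65},{"tx":0,"ty":-0.42,"tz":-0.43,"wx":0,"wy":0,"wz":0,"claw":0.65}]'
```

```text
clock: 7.83
position: [0.6229, 0.0425, 0.1399]
ee_rot: [-1.78, 1.758, -0.709]
force: [-0.4, 0.3, -0.1]
width: 0.652
clock: 8.17
position: [0.6217, 0.0425, 0.1448]
ee_rot: [-1.782, 1.76, -0.707]
force: [-2.2, 1.0, -3.9]
width: 0.646
```

Contact: -3.9 N vertical. Lifting straight up about 14 mm more.

```bash
python3 -m handwheel '[{"tx":0,"ty":-0.14,"tz":-0.14,"wx":0,"wy":0,"wz":0,"claw":0.65},{"tx":0,"ty":-0.28,"tz":-0.29,"wx":0,"wy":0,"wz":0,"claw":0.65},{"tx":0,"ty":-0.42,"tz":-0.43,"wx":0,"wy":0,"wz":0,"claw":0.65},{"tx":0,"ty":-0.56,"tz":-0.58,"wx":0,"wy":0,"wz":0,"claw":0.65},{"tx":0,"ty":-0.7,"tz":-0.72,"wx":0,"wy":0,"wz":0,"claw":0.65},{"tx":0,"ty":-0.83,"tz":-0.86,"wx":0,"wy":0,"wz":0,"claw":0.65},{"tx":0,"ty":-0.97,"tz":-1.0,"wx":0,"wy":0,"wz":0,"claw":0.65},{"tx":0,"ty":-0.97,"tz":-1.0,"wx":0,"wy":0,"wz":0,"claw":0.65},{"tx":0,"ty":-0.97,"tz":-1.0,"wx":0,"wy":0,"wz":0,"claw":0.65}]'
python3 - <<'E'
from h import *
s=sensors.observe(); print(s["joints"],s["force"])
cv2.imwrite("pics/s7.png",vision.get_image("scene")[0][180:280,270:390].repeat(5,0).repeat(5,1))
E
```

```text
clock: 8.92
position: [0.6219, 0.0424, 0.1588]
ee_rot: [-1.782, 1.759, -0.708]
force: [-5.0, 0.1, -6.5]
width: 0.649
[-0.34365453  0.33434514  0.12301402  2.35477845  2.75697404  0.31815299
  0.18286414] [-5.03661468  0.1424375  -6.46687447]
```

View pics/s7.png

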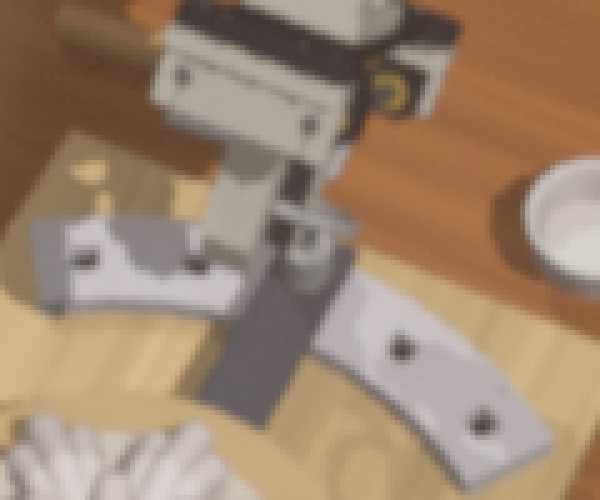

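The ring and pin are up, with the pin shank visible at (310,265). Now the arc about the pivot.

Run:
```python
from h import *
s=sensors.observe(); p0=s["position"];R0=R.from_rotvec(s["ee_rot"]).as_matrix()
for k in range(1,11):
    a=np.radians(1.5*k); p=PIV+Rz(a)@(p0-PIV); print(list(row(p,Rz(a)@R0,ref=(p0,R0)).values()))
```

```text
[np.float64(0.38), np.float64(-0.0), np.float64(0.0), np.float64(-0.0), np.float64(-1.04), np.float64(-1.08)]
[np.float64(0.77), np.float64(-0.02), np.float64(0.01), np.float64(-0.0), np.float64(-2.08), np.float64(-2.16)]
[np.float64(1.15), np.float64(-0.03), np.float64(0.03), np.float64(-0.01), np.float64(-3.12), np.float64(-3.24)]
[np.float64(1.53), np.float64(-0.06), np.float64(0.05), np.float64(-0.01), np.float64(-4.16), np.float64(-4.32)]
[np.float64(1.91), np.float64(-0.09), np.float64(0.09), np.float64(-0.01), np.float64(-5.2), np.float64(-5.4)]
[np.float64(2.29), np.float64(-0.13), np.float64(0.12), np.float64(-0.01), np.float64(-6.24), np.float64(-6.48)]
[np.float64(2.67), np.float64(-0.18), np.float64(0.17), np.float64(-0.01), np.float64(-7.28), np.float64(-7.57)]
[np.float64(3.05), np.float64(-0.23), np.float64(0.22), np.float64(-0.02), np.float64(-8.32), np.float64(-8.65)]
[np.float64(3.42), np.float64(-0.3), np.float64(0.28), np.float64(-0.02), np.float64(-9.36), np.float64(-9.73)]
[np.float64(3.8), np.float64(-0.36), np.float64(0.34), np.float64(-0.02), np.float64(-10.4), np.float64(-10.81)]
```

```bash
python3 -m handwheel '[{"tx":0.38,"ty":0,"tz":0,"wx":0,"wy":-1.04,"wz":-1.08,"claw":0.65},{"tx":0.77,"ty":-0.02,"tz":0.01,"wx":0,"wy":-2.08,"wz":-2.16,"claw":0.65},{"tx":1.15,"ty":-0.03,"tz":0.03,"wx":0,"wy":-3.12,"wz":-3.24,"claw":0.65},{"tx":1.53,"ty":-0.06,"tz":0.05,"wx":0,"wy":-4.16,"wz":-4.32,"claw":0.65},{"tx":1.91,"ty":-0.09,"tz":0.09,"wx":0,"wy":-5.2,"wz":-5.4,"claw":0.65},{"tx":2.29,"ty":-0.13,"tz":0.12,"wx":0,"wy":-6.24,"wz":-6.48,"claw":0.65},{"tx":2.67,"ty":-0.18,"tz":0.17,"wx":0,"wy":-7.28,"wz":-7.57,"claw":0.65},{"tx":3.05,"ty":-0.23,"tz":0.22,"wx":0,"wy":-8.32,"wz":-8.65,"claw":0.65},{"tx":3.42,"ty":-0.3,"tz":0.28,"wx":0,"wy":-9.36,"wz":-9.73,"claw":0.65},{"tx":3.8,"ty":-0.36,"tz":0.34,"wx":0,"wy":-10.4,"wz":-10.81,"claw":0.65},{"tx":3.8,"ty":-0.36,"tz":0.34,"wx":0,"wy":-10.4,"wz":-10.81,"claw":0.65}]'
python3 - <<'E'
from h import *
s=sensors.observe(); print(s["joints"],s["force"])
p,d=vision.get_image("scene"); cv2.imwrite("pics/s8.png",p[180:280,270:390].repeat(5,0).repeat(5,1))
pt,dt=vision.get_image("top"); cv2.imwrite("pics/t8.png",pt[130:320,220:420].repeat(3,0).repeat(3,1))
s=sensors.observe(); p=s["position"]; 
v=PIV-p; print("TCP azimuth swing deg",np.degrees(np.arctan2(v[1],v[0])-YAW), p)
E
```

```text
clock: 9.88
position: [0.6283, 0.0012, 0.1589]
ee_rot: [-1.962, 1.491, -0.601]
force: [-3.7, -2.3, -5.8]
width: 0.651
[ 0.33289647  0.38303027 -0.37059714  2.28094626  3.46542937  0.24961263
 -0.03395467] [-3.67104882 -2.32135553 -5.77404636]
TCP azimuth swing deg 15.72755637010216 [0.62793047 0.00284511 0.15882798]
```

View pics/s8.png

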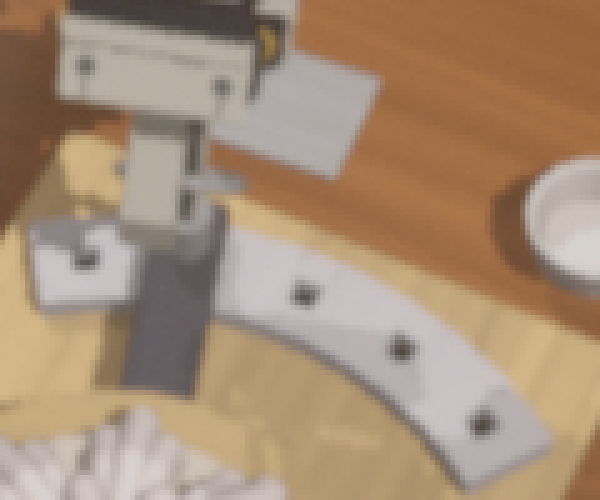

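View pics/t8.png

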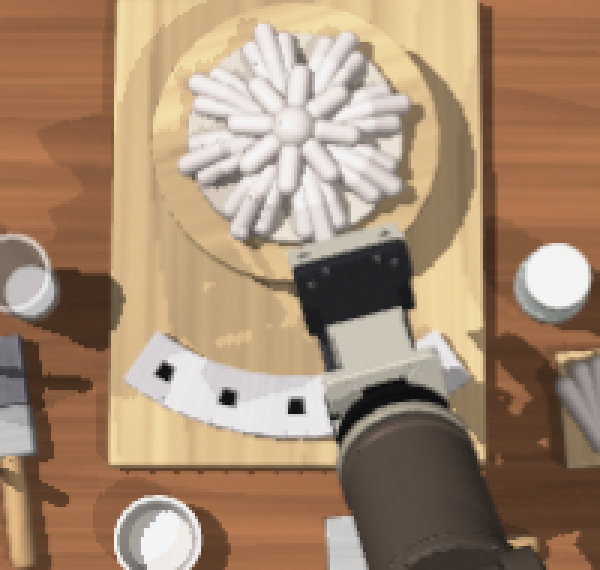

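Run:
```python
from h import *
p,d=vision.get_image("scene")
s=sensors.observe(); v=PIV-s["position"]; print("TCP az",np.degrees(np.arctan2(v[1],v[0])-YAW),s["position"],s["force"])
v_,u_=np.mgrid[190:290,270:390]; u=u_.ravel();vv=v_.ravel()
P=pts("scene",np.c_[u,vv],d[vv,u]); c=p[vv,u].astype(int)
print("arm pix",p[250,303],p[245,305])
r=np.hypot(*(P[:,:2]-PIV[:2]).T); az=np.degrees(np.arctan2(PIV[1]-P[:,1],PIV[0]-P[:,0])-YAW)
m=(r>.118)&(r<.165)&(P[:,2]>.035)&(P[:,2]<.075)&(c.max(1)<125)&(abs(c.max(1)-c.min(1))<30)
print(m.sum(),np.median(P[m],0))
for lo in np.arange(.118,.165,.008):
    k=m&(r>=lo)&(r<lo+.008); a=az[k]
    if k.sum()>5: print(round(lo,3),k.sum(),np.percentile(a,[3,50,97]),np.mean(np.percentile(a,[3,97])))
```

```text
TCP az 15.397971987681851 [0.62772019 0.00366261 0.15880204] [-4.66178497 -2.25172578 -6.06689488]
arm pix [ 98  96 103] [ 97  95 103]
247 [0.63163512 0.00502526 0.04699114]
0.118 34 [ 8.77994455 15.41375508 22.14291425] 15.46142939971184
0.126 42 [ 8.68913692 15.93301695 22.21707563] 15.453106275916333
0.134 42 [ 9.42915393 15.18416082 21.60972395] 15.519438937813668
0.142 45 [ 9.39702265 15.55362016 21.18970008] 15.29336136727242
0.15 45 [ 9.89417593 15.44694426 21.40730563] 15.650740779636148
0.158 39 [10.53127089 16.06116713 21.01367504] 15.772472965424416
```

Arm azimuth reads about 15.4°, which is within the pin's capture range. Lowering slowly with a 1 mm correction back.

```bash
python3 -m handwheel '[{"tx":-0.05,"ty":0.07,"tz":0.07,"wx":0,"wy":0,"wz":0,"claw":0.65},{"tx":-0.1,"ty":0.21,"tz":0.22,"wx":0,"wy":0,"wz":0,"claw":0.65},{"tx":-0.1,"ty":0.35,"tz":0.36,"wx":0,"wy":0,"wz":0,"claw":0.65},{"tx":-0.1,"ty":0.49,"tz":0.5,"wx":0,"wy":0,"wz":0,"claw":0.65},{"tx":-0.1,"ty":0.63,"tz":0.65,"wx":0,"wy":0,"wz":0,"claw":0.65},{"tx":-0.1,"ty":0.76,"tz":0.79,"wx":0,"wy":0,"wz":0,"claw":0.65},{"tx":-0.1,"ty":0.9,"tz":0.93,"wx":0,"wy":0,"wz":0,"claw":0.65},{"tx":-0.1,"ty":1.04,"tz":1.08,"wx":0,"wy":0,"wz":0,"claw":0.65},{"tx":-0.1,"ty":1.04,"tz":1.08,"wx":0,"wy":0,"wz":0,"claw":0.65}]'
python3 -m handwheel '[{"tx":0,"ty":0.14,"tz":0.14,"wx":0,"wy":0,"wz":0,"claw":0.65},{"tx":0,"ty":0.28,"tz":0.29,"wx":0,"wy":0,"wz":0,"claw":0.65},{"tx":0,"ty":0.42,"tz":0.43,"wx":0,"wy":0,"wz":0,"claw":0.65},{"tx":0,"ty":0.56,"tz":0.5,"wx":0,"wy":0,"wz":0,"claw":0.65},{"tx":0,"ty":0.56,"tz":0.5,"wx":0,"wy":0,"wz":0,"claw":0.65}]'
python3 - <<'E'
from h import *
p,d=vision.get_image("scene"); cv2.imwrite("pics/s9.png",p[180:280,270:390].repeat(5,0).repeat(5,1))
s=sensors.observe(); v=PIV-s["position"]; print("TCP az",np.degrees(np.arctan2(v[1],v[0])-YAW),s["position"],s["force"])
E
```

```text
clock: 10.78
position: [0.627, 0.0063, 0.1435]
ee_rot: [-1.965, 1.487, -0.599]
force: [-6.4, -2.6, -3.3]
width: 0.651
clock: 11.2
position: [0.6284, 0.0062, 0.1377]
ee_rot: [-1.962, 1.484, -0.601]
force: [-0.0, -0.2, 0.6]
width: 0.649
TCP az 14.568038180797569 [0.62824359 0.006008   0.13756352] [-0.15168994  0.16752878  0.01690297]
```

View pics/s9.png

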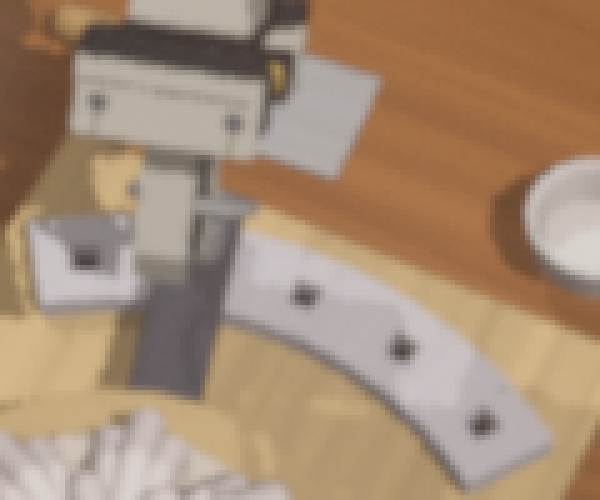

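Force is back to zero at z=0.138, and the ring still carried load at 0.1435, so the pin looks to be in. Centring the finger in the ring, then backing out.

```bash
python3 -m handwheel '[{"tx":0,"ty":0.3,"tz":0,"wx":0,"wy":0,"wz":0,"claw":0.65},{"tx":0,"ty":0.6,"tz":0,"wx":0,"wy":0,"wz":0,"claw":0.65},{"tx":0,"ty":0.8,"tz":0,"wx":0,"wy":0,"wz":0,"claw":0.65},{"tx":0,"ty":0.8,"tz":-0.3,"wx":0,"wy":0,"wz":0,"claw":0.65},{"tx":0,"ty":0.8,"tz":-0.8,"wx":0,"wy":0,"wz":0,"claw":0.65},{"tx":0,"ty":0.8,"tz":-1.4,"wx":0,"wy":0,"wz":0,"claw":0.65}]'
python3 -m handwheel '[{"tx":0,"ty":0,"tz":-0.8,"wx":0,"wy":0,"wz":0,"claw":0.65},{"tx":0,"ty":0,"tz":-1.6,"wx":0,"wy":0,"wz":0,"claw":0.65},{"tx":0,"ty":0,"tz":-2.4,"wx":0,"wy":0,"wz":0,"claw":0.65},{"tx":0,"ty":0,"tz":-3.4,"wx":0,"wy":0,"wz":0,"claw":0.65},{"tx":0,"ty":0,"tz":-4.6,"wx":0,"wy":0,"wz":0,"claw":0.65},{"tx":0,"ty":0,"tz":-5.8,"wx":0,"wy":0,"wz":0,"claw":0.65},{"tx":0,"ty":0,"tz":-5.8,"wx":0,"wy":0,"wz":0,"claw":0.65}]'
python3 - <<'E'
from h import *
s=sensors.observe(); print(s["joints"],s["position"])
d_=R.from_rotvec(s["ee_rot"]).as_matrix().T@[-.02,0,.1]; print("up rows",d_*100)
E
```

```text
clock: 11.75
position: [0.612, 0.0011, 0.1414]
ee_rot: [-1.963, 1.487, -0.599]
force: [0.6, 0.7, -0.0]
width: 0.652
clock: 12.33
position: [0.5724, -0.0108, 0.1844]
ee_rot: [-1.963, 1.487, -0.602]
force: [0.1, -0.3, 0.8]
width: 0.653
[ 0.51533013  0.28030594 -0.51442808  2.36329456  3.60699008  0.22347206
 -0.14917219] [ 0.57244516 -0.01077629  0.18438415]
up rows [-0.53197313 -5.56602094 -8.52856468]
```

```bash
python3 -m handwheel '[{"tx":0,"ty":-1.4,"tz":-1.7,"wx":0,"wy":0,"wz":0,"claw":0.65},{"tx":0,"ty":-3,"tz":-3.4,"wx":0,"wy":0,"wz":0,"claw":0.65},{"tx":0,"ty":-4.5,"tz":-5.2,"wx":0,"wy":0,"wz":0,"claw":0.65},{"tx":0,"ty":-6,"tz":-7,"wx":0,"wy":0,"wz":0,"claw":0.65},{"tx":0,"ty":-7.5,"tz":-9,"wx":0,"wy":0,"wz":0,"claw":0.65},{"tx":0,"ty":-7.5,"tz":-9,"wx":0,"wy":0,"wz":0,"claw":0.65}]'
python3 - <<'E'
from h import *
from scipy.optimize import least_squares
np.set_printoptions(precision=4,suppress=True)
print(sensors.observe()["joints"])
A=[]
p,d=vision.get_image("scene"); q=nets.cut_out("ring","scene"); cv2.imwrite("pics/s10.png",p[130:330,230:430].repeat(3,0).repeat(3,1))
pt,dt=vision.get_image("top"); cv2.imwrite("pics/t10.png",pt[130:320,220:420].repeat(3,0).repeat(3,1))
for x in q[:2]: print(x["score"],x["uv"],x["region"].sum())
P=mpts("scene",q[0]["region"],d); P=P[P[:,2]>.084]
def res(q,P):
    sw,cz=q
    C=PIV+Rz(YAW+sw)@[-.183,0,0]+[0,0,cz]
    x=Rz(YAW+sw)@[np.cos(np.radians(40)),0,-np.sin(np.radians(40))]
    v=P-C; a=v@x; r=np.linalg.norm(v-np.outer(a,x),axis=1)
    return np.hypot(a,r-.0265)-.0035
f=least_squares(res,[.26,.107],args=(P,),loss="soft_l1",f_scale=.003); print("now",f.x,len(P),np.median(abs(f.fun)))
P0=np.load("scene_ring.npy");P0=P0[P0[:,2]>.084]
f=least_squares(res,[.0,.107],args=(P0,),loss="soft_l1",f_scale=.003); print("start",f.x,len(P0))
v_,u_=np.mgrid[190:290,270:390]; u=u_.ravel();vv=v_.ravel()
P=pts("scene",np.c_[u,vv],d[vv,u]); c=p[vv,u].astype(int)
r=np.hypot(*(P[:,:2]-PIV[:2]).T); az=np.degrees(np.arctan2(PIV[1]-P[:,1],PIV[0]-P[:,0])-YAW)
m=(r>.118)&(r<.165)&(P[:,2]>.035)&(P[:,2]<.075)&(c.max(1)<125)&(abs(c.max(1)-c.min(1))<30)
print([round(np.mean(np.percentile(az[m&(r>=l)&(r<l+.008)],[3,97])),2) for l in np.arange(.118,.165,.008)])
E
```

```text
clock: 12.83
position: [0.5658, -0.003, 0.2672]
ee_rot: [-1.923, 1.48, -0.643]
force: [-0.6, 1.7, 0.7]
width: 0.649
[ 0.8333  0.1328 -0.8323  2.2974  4.4603  0.1179 -1.0595]
0.71 [305.6, 218.3] 76
now [0.2561 0.1083] 76 0.001107754769361549
start [-0.0031  0.1096] 135
[np.float64(14.41), np.float64(14.3), np.float64(14.43), np.float64(14.42), np.float64(14.54), np.float64(14.21)]
```

View pics/s10.png

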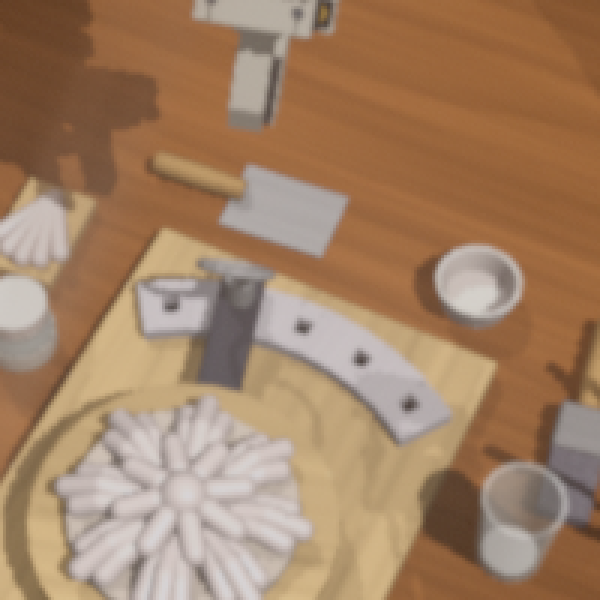

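View pics/t10.png

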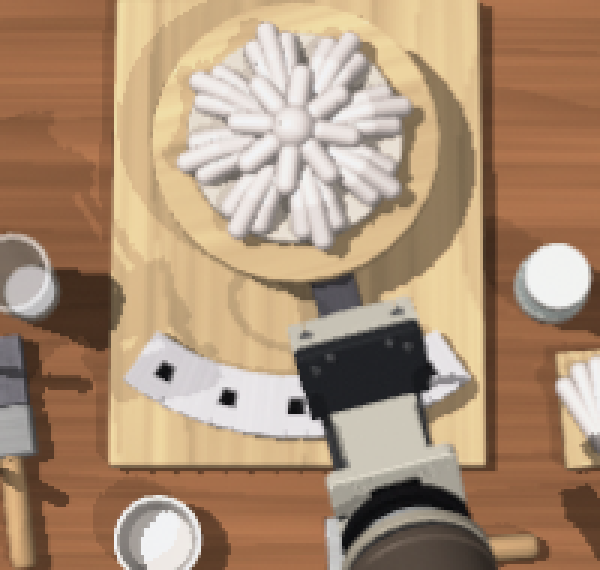

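The ring fit gives swing about 0.259 rad from the start. Its height is 108.3 mm against 109.6 mm at the start, so the pin is home. The pictures show the arm over the next hole towards the lamp, and the bystanders look unmoved. The wrist sits at its joint limits, so I'll ease it off before signing off.

```bash
python3 -m handwheel '[{"tx":0,"ty":0.8,"tz":0.8,"wx":0,"wy":0,"wz":0,"claw":0.65},{"tx":0,"ty":1.6,"tz":1.8,"wx":0,"wy":0,"wz":0,"claw":0.65},{"tx":0,"ty":2.4,"tz":2.6,"wx":0,"wy":0,"wz":0,"claw":0.65},{"tx":0,"ty":2.4,"tz":2.6,"wx":0,"wy":0,"wz":0,"claw":0.65},{"tx":0,"ty":2.4,"tz":2.6,"wx":0,"wy":0,"wz":0,"claw":0.65}]'
python3 - <<'E'
from h import *
s=sensors.observe(); print(s["joints"],abs(s["dq"]).max(),s["force"])
p,d=vision.get_image("top")
for l in("dish","spatula","brush","leaf","paste_jar","beaker"):
    r=nets.cut_out(l,"top"); print(l,np.median(mpts("top",r[0]["region"],d),0).round(3) if r else None, np.median(np.load(f"top_{l}.npy"),0).round(3))
E
```

```text
clock: 13.4
position: [0.5668, -0.0027, 0.2281]
ee_rot: [-1.936, 1.474, -0.641]
force: [0.1, 0.8, -0.3]
width: 0.652
[ 0.50560212  0.17366681 -0.50786527  2.36070238  3.8362033   0.19470192
 -0.42851939] 0.1712207198457853 [ 0.12594275  0.80132638 -0.29826964]
dish [0.468 0.149 0.008] [0.468 0.149 0.008]
spatula [ 0.46  -0.105  0.011] [ 0.458 -0.04   0.003]
brush [0.554 0.264 0.018] [0.553 0.264 0.018]
leaf [ 0.57  -0.189  0.02 ] [ 0.57  -0.188  0.02 ]
paste_jar [ 0.66  -0.151  0.058] [ 0.66  -0.15   0.058]
beaker [0.666 0.26  0.046] [0.666 0.261 0.045]
```

Run:
```python
from h import *
print(arm.sign_off())
```

```text
the job is handed in; nothing more can be done
None
```

The rosette's arm is now one hole towards the lamp with the pin home, and I handed the job in at about 13.5 s. I hooked one fingertip under the ring without closing the gripper and lifted the pin about 17 mm. Then I swung the arm +15° to the lamp's side (world -y), lowered the pin into the hole and backed the hand out.

**Last checks:**
- **Pin and swing:** the ring fit put the swing about 0.259 rad from the start. The ring's height was 108.3 mm, against 109.6 mm before the lift, so the pin is home. Arm edges in the scene picture read 14.2–14.5°, slightly under the nominal 15° but inside the tolerance.
- **Forces:** wrist force stayed around 8 N or less in every reading during the lift and swing, and was near zero once the hand was clear.
- **Loose things:** dish, brush, leaf, paste jar and beaker measured within about 2 mm of where they started. The spatula's last reading differed by 65 mm, but the arm was hiding part of it; the scene picture showed it in its place.

**Possible problem:** while withdrawing, joints 5 and 6 read 4.4603 and 0.1179 rad, right at their limits (4.46 and 0.12). I moved them well off before handing in, but I can't tell whether that counted as passing a joint's range.

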